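# Lay the cast down and shut the curing box

## Robot

A 6-joint arm with a two-finger parallel gripper is mounted at the origin on the work surface. World frame = base frame: x ahead of the robot, y to its left, z up, the work surface at z = 0. Lengths are in m, angles in rad, forces in N, time in s.
With the tool pointing down it reaches from about 0.3 to 0.875 m from the base axis. Payload 4.2 kg.
Tool frame: the origin (TCP) lies between the finger pads; the fingertips stand 8 mm ahead of it and the grasp point (between the pads) lies 11 mm behind it; z points along the fingers, y is the line along which they close (so a half turn about z gives the same grasp; the last joint's range is limited). The gripper opens to 85 mm and grips with 20 to 120 N. Pads are 22 mm wide; open, the fingers measure 114 mm over their backs; the gripper's body (76 mm by 85 mm) begins 54 mm behind the grasp point. The pads swing forward as they close: fully open they stand 13 mm farther back than shut.
Start: joints at [-1.311, 0.32, 1.565, -0, 1.257, -0.02], TCP at [0.159, -0.553, 0.239] pointing down, gripper open.
Joint ranges: [-3.11, 3.11], [-0.84, 2.01], [0.21, 2.61], [-1.34, 4.49], [0.05, 2.63], [-2.56, 2.56]. Speed limits (rad/s): [2.57, 2.57, 3.14, 3.14, 3.14, 3.14].

## Interface

Orientations are given as a rotation vector (axis times angle).
In Python, from workcell import env gives the robot as it stands.
- The arm moves only by the shell command python3 -m crank 'ROWS' [FORCE]. ROWS is JSON, a list of rows, each a list of 3 entries, a list of its own where there are three numbers: the finger opening in m, from 0 to 0.0854, then the shift along the tool's x, y, z in m, then the turn, a rotation vector about the tool's x, y, z in degrees. A call has 1 to 12 rows; each row is the pose to reach, as a shift and turn from the pose commanded when the call began, along the tool's axes at that moment; what a row does not reach only later rows make up. A row lasts 1/8 s, in which the tool goes at most 62.5 mm and 10.7 degrees, less where a joint would pass 70% of its speed; a pose out of reach is approached as far as the arm can. A call with a gripper value outside its range is refused whole. The fingers move at their own pace and stop on an object; FORCE is the grip in N (left out, the last holds). Time passes only in rows, so rows that repeat a pose let the fingers close. It gives the time, the measured TCP pose, the force, the opening and the grip force at its end, in the units of the state.
- env.get_state(): the state, without advancing time (a new reading comes with each control period).
- env.camera(name): name is "scene" or "top" or "wrist"; returns a dict with "pixels" (400x640x3 uint8, red, green, blue), "K" (3x3 intrinsics, pixels), "distortion" ([k1, k2, p1, p2, k3] as OpenCV has them; the pictures are not rectified), "cam_to_world" (4x4, takes a point from camera to world coordinates). Camera axes: x right, y down, z forward; pixel columns grow to the right and rows downward; lengths in m; the calibration is good to about 2 mm. A picture is of the moment at which its call begins. There is no depth.
- env.finish_job(): hands the job in; it is judged then, once.
The state is a dict: "time": time; "qpos": joint angles; "qd": joint speeds; "joint_efforts": joint torques, N m; "eef_pos": TCP position; "orientation": TCP orientation; "force": force on the tool from outside, world axes, zero at the start; "wrist_torque": the same for the moment, N m; "finger_gap": opening from 0.0 (shut) to 1.0 (fully open); "grip_force": force on a finger pad.
Only numpy, scipy, OpenCV 4.12 (cv2) and the standard library are available. Lean on these libraries where they do the work, as an engineer would, in place of code of your own. Each camera call takes 0.05 s, during which the arm holds its last target. There are 200 camera calls.

## Task

In the open curing box a plaster dental cast stands on its heel, too tall for the lid: push it over so that it lies on its flat base on the box floor, teeth up, and then push the lid over and down until it is fully shut. Only push, do not pick up or lift the cast, and never let it go over onto its teeth. Leave the other things on the counter and on the box's side shelf where they are.

Things in the scene. Friction and masses are not known exactly. Their poses are not given: they have to be found in the camera images.
- unit: Curing box, fixed: a white open box, 190 mm along its x, 210 mm along its y, rim 82 mm above the counter, walls 10 mm thick, with a side shelf 80 mm wide and 30 mm high along its +y side. Origin: centre of the open box's underside, on the counter (shelf not counted). +x side: lid hinge; -x side: front. Place and heading differ each time
- floor (a point): Centre of the box's dark inner floor (170 x 190 mm), 30 mm above the counter, 52 mm below the rim; axes as the box
- lid_hinge (a point): Middle of the lid's hinge line on the box's +x rim, 95 mm from the box centre and 82 mm above the counter; axes as the box, the hinge runs along y
- lid (a joint): Lid angle in rad: 0 shut (flat on the rim), pi/2 upright, stop at 1.95 (leaning back, away from the box). It starts open at 1.62 to 1.82. Stiff friction hinge: it stays where it is left; 2 to 4 N near the free edge move it
- lid_edge (a point): Middle of the lid's free edge, on its outer face. Lid: flat plate, amber see-through with a grey frame, 195 mm from hinge line to free edge, 210 mm wide, 8 mm thick (its underside passes through the hinge line), no handle. Its axes: x from free edge to hinge, y along the hinge, z out of the outer face (up when shut, away from the box when open)
- cast: Plaster dental cast standing on its heel on the box floor: 62 mm wide (y), 62 mm tall (z, heel to rounded front), 33 mm thick (x), about 140 g. Origin: middle of the lower edge between heel and flat base face. x points straight out of the flat base face (x = 0): level while it stands, straight down once it lies on its base. The teeth side is -x
- cast_mid (a point): Middle of the cast, at (-16.5, 0, 31) mm in its axes. Its D-shaped base slab is 18 mm thick; the horseshoe of teeth stands 15 mm out of the other face. The cast's origin starts within 15 mm of the box centre, its base facing the hinge side or either side wall (x up to 1.8 rad from the box's +x)
- spare_cast: Bystander: an equal cast lying on its base on the counter; origin under its base
- bowl: Bystander: green mixing bowl, 110 mm wide, 70 mm high; origin under its middle
- jar: Bystander: white jar, 70 mm wide, 85 mm high; origin under its middle
- spatula: Bystander: spatula, 200 mm long, lying on the counter
- bottle: Bystander: clear bottle, 60 mm wide, 150 mm high; origin under its middle
- dish: Bystander: small white dish, 44 mm wide, 28 mm high, on the box's side shelf; origin under its middle
- vial: Bystander: small amber vial, 28 mm wide, 58 mm high, on the box's side shelf; origin under its middle
There are look-alikes about, which are no part of the job. Leave any blue look-alike of the cast alone.

How it is judged:
By the outcome, as a careful person would: the job done as asked, in the order asked, and still so for the second after the job is handed in, with the robot touching nothing.
It also fails if it takes over 45 s, if anything falls off the work surface, if the arm or the gripper's body presses on something with over 40 N, if the wrist force passes 120 N, or if a joint passes its speed limit or range.

## Working session

There is one attempt and no reset: what is moved stays moved. The work goes in short steps, Python scripts to look and compute and a shell command to move; the robot and the scene stay as the last step left them, time stands still between calls to the robot, and variables do not carry over. Pictures are saved under pics/ and viewed, at most 10 in all, crops included, and the job is handed in when it is done.

```bash
ls; mkdir -p pics; python3 - <<'E'
from workcell import env
import cv2,numpy as np
ims=[]
for n in ("scene","top"):
    c=env.camera(n); cv2.imwrite(f"pics/{n}0.png",c["pixels"][:,:,::-1])
    print(n,np.round(c["K"],1).tolist(),np.round(c["distortion"],3),np.round(c["cam_to_world"],3).tolist())
s=env.get_state();print(s["time"],s["eef_pos"],s["orientation"],s["force"])
E
```

```text
pics
scene [[388.6, 0.0, 326.8], [0.0, 388.6, 203.8], [0.0, 0.0, 1.0]] [0.012 0.    0.    0.    0.   ] [[-0.811, 0.492, -0.316, 0.902], [0.585, 0.691, -0.424, 0.534], [0.01, -0.529, -0.849, 1.07], [0.0, 0.0, 0.0, 1.0]]
top [[439.2, 0.0, 324.9], [0.0, 439.2, 198.3], [0.0, 0.0, 1.0]] [-0.106  0.     0.     0.     0.   ] [[0.064, -0.976, 0.209, 0.196], [-0.998, -0.063, 0.008, 0.031], [0.006, -0.209, -0.978, 1.541], [0.0, 0.0, 0.0, 1.0]]
0.1 [ 0.15869169 -0.55224536  0.23859171] [-3.10934700e+00 -4.37932211e-01  3.17079519e-04] [ 0.12168686  0.80662942 -0.11083362]
```

View pics/scene0.png

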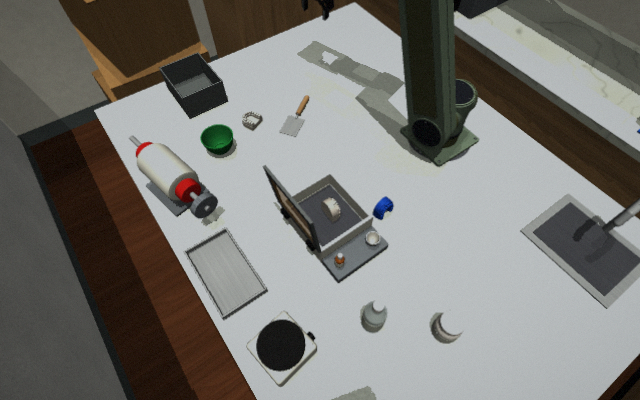

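View pics/top0.png

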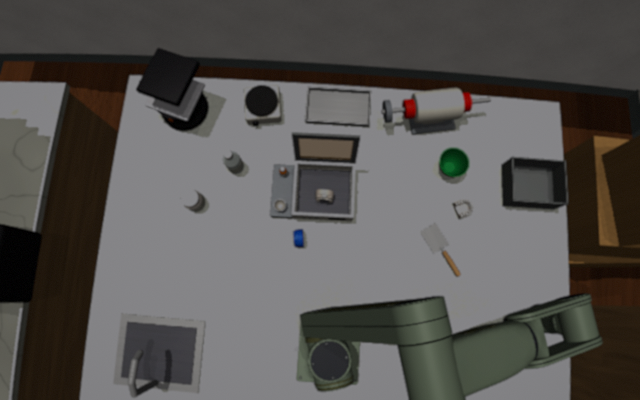

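The box is at about (325,190) in the top view, hinge on the side away from the robot, shelf on the left (+y). The cast is at (325,196). Next I'll zoom in.

```bash
python3 - <<'E'
import cv2,numpy as np
a=cv2.imread("pics/top0.png")[125:235,260:370]; b=cv2.imread("pics/scene0.png")[160:285,255:400]
a=cv2.resize(a,(385,385),interpolation=cv2.INTER_CUBIC); b=cv2.resize(b,None,fx=2.8,fy=2.8,interpolation=cv2.INTER_CUBIC)
o=np.zeros((400,800,3),np.uint8); o[:385,:385]=a; o[:b.shape[0],390:390+b.shape[1]]=b[:400]; cv2.imwrite("pics/z0.png",o)
E
```

```text
(no output)
```

View pics/z0.png

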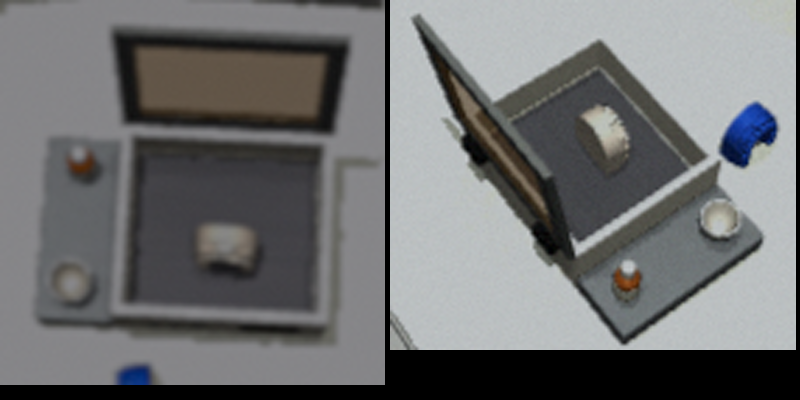

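The smooth base of the cast faces the hinge side and the teeth face the robot, so I push it from the front, high up. I'll measure the box, cast and lid by casting rays.

```bash
cat > h.py <<'E'
import cv2,numpy as np
from workcell import env
def ray(c,uv):
    uv=np.array(uv,float).reshape(-1,1,2)
    n=cv2.undistortPoints(uv,c["K"],np.array(c["distortion"],float)).reshape(-1,2)
    T=np.array(c["cam_to_world"]); d=np.c_[n,np.ones(len(n))]@T[:3,:3].T
    return T[:3,3],d
def onz(c,uv,z):
    o,d=ray(c,uv); return o+d*((z-o[2])/d[:,2])[:,None]
def proj(c,P):
    T=np.linalg.inv(c["cam_to_world"]); R,t=T[:3,:3],T[:3,3]
    return cv2.projectPoints(np.array(P,float).reshape(-1,1,3),cv2.Rodrigues(R)[0],t,c["K"],np.array(c["distortion"],float))[0].reshape(-1,2)
def tri(c1,p1,c2,p2):
    o1,d1=ray(c1,p1);o2,d2=ray(c2,p2);out=[]
    for a,b in zip(d1,d2):
        s=np.linalg.lstsq(np.c_[a,-b],o2-o1,rcond=None)[0]; out.append(((o1+a*s[0])+(o2+b*s[1]))/2)
    return np.array(out)
E
python3 - <<'E'
from h import *
t=env.camera("top"); s=env.camera("scene")
zt=lambda p:np.array(p)/3.5+[260,125]
zs=lambda p:(np.array(p)-[390,0])/2.8+[255,160]
r=onz(t,zt([(118,140),(333,140),(328,326),(112,320)]),.082); print("rim top hl,hr,fr,fl",r.round(3).tolist())
r=onz(s,zs([(600,42),(720,162),(572,255)]),.082); print("rim scene fr? ,fl,hl",r.round(3).tolist())
f=onz(t,zt([(135,155),(315,155),(318,308),(132,308)]),.03); print("floor",f.round(3).tolist())
print("lid",tri(t,zt([(113,28),(349,38)]),s,zs([(558,182),(417,18)])).round(3).tolist())
print("casttop",onz(t,zt([(197,228),(253,230),(200,262),(255,270)]),.08).round(3).tolist())
print(np.round(s["cam_to_world"][:3],2)[:,3])
E
```

```text
rim top hl,hr,fr,fl [[0.619, 0.158, 0.082], [0.632, -0.054, 0.082], [0.446, -0.058, 0.082], [0.439, 0.149, 0.082]]
rim scene fr? ,fl,hl [[0.464, -0.039, 0.082], [0.453, 0.159, 0.082], [0.64, 0.156, 0.082]]
floor [[0.619, 0.144, 0.03], [0.631, -0.04, 0.03], [0.473, -0.051, 0.03], [0.461, 0.135, 0.03]]
lid [[0.663, 0.159, 0.265], [0.669, -0.052, 0.269]]
casttop [[0.535, 0.074, 0.08], [0.537, 0.019, 0.08], [0.501, 0.069, 0.08], [0.497, 0.015, 0.08]]
[0.9  0.53 1.07]
```

```bash
cat >> h.py <<'E'
from scipy.spatial.transform import Rotation as Ro
def down(yaw,pitch=0):
    # tool z down (pitch>0 tips the fingertips toward box +x), tool x along box +x, tool y along box -y
    return Ro.from_euler('z',yaw)*Ro.from_euler('y',-pitch)*Ro.from_euler('x',np.pi)
def rel(pos,R,p0=None,R0=None):
    s=env.get_state(); p0=s["eef_pos"] if p0 is None else p0; R0=Ro.from_rotvec(s["orientation"]) if R0 is None else R0
    return (R0.inv().apply(np.array(pos)-p0)).round(3).tolist(), np.degrees((R0.inv()*R).as_rotvec()).round(1).tolist()
E
python3 - <<'E'
from h import *
for p in [(.3,-.25,.27),(.42,.045,.27)]: print(rel(p,down(.04)))
E
```

```text
([0.219, -0.252, -0.031], [-0.1, 0.0, 13.7])
([0.416, -0.502, -0.031], [-0.1, 0.0, 13.7])
```

```bash
python3 -m crank '[[0,[0.416,-0.502,-0.031],[0,0,14]],[0,[0.416,-0.502,-0.031],[0,0,14]],[0,[0.416,-0.502,-0.031],[0,0,14]],[0,[0.416,-0.502,-0.031],[0,0,14]],[0,[0.416,-0.502,-0.031],[0,0,14]],[0,[0.416,-0.502,-0.031],[0,0,14]],[0,[0.416,-0.502,-0.031],[0,0,14]],[0,[0.416,-0.502,-0.031],[0,0,14]],[0,[0.416,-0.502,-0.031],[0,0,14]],[0,[0.416,-0.502,-0.031],[0,0,14]],[0,[0.416,-0.502,-0.031],[0,0,14]],[0,[0.416,-0.502,-0.031],[0,0,14]]]'
python3 - <<'E'
from h import *
c=env.camera("wrist");cv2.imwrite("pics/w1.png",c["pixels"][:,:,::-1])
P=[]
R=Ro.from_euler('z',.05)
for p in [(-.095,-.105,.082),(-.095,.105,.082),(.095,.105,.082),(.095,-.105,.082),(-.085,-.095,.03),(-.085,.095,.03),(.085,.095,.03),(.085,-.095,.03)]: P.append(R.apply(p)+[.541,.05,0])
print(proj(c,P).round().tolist(), env.get_state()["time"])
print(proj(c,[(.42,.045,.26)]),np.round(c["cam_to_world"],3).tolist())
E
```

```text
time: 1.7
eef_pos: [0.4203, 0.0461, 0.2701]
orientation: [3.141, 0.061, -0.001]
force: [0.1, 0.1, 0.5]
finger_gap: 0.001
grip_force: 0.0
[[418.0, 155.0], [217.0, 157.0], [193.0, -62.0], [438.0, -65.0], [397.0, 139.0], [237.0, 141.0], [223.0, -27.0], [408.0, -29.0]] 1.75
[[317.89755368 266.47449312]] [[0.039, -0.944, -0.327, 0.505], [-0.999, -0.036, -0.014, 0.049], [0.002, 0.328, -0.945, 0.405], [0.0, 0.0, 0.0, 1.0]]
```

View pics/w1.png

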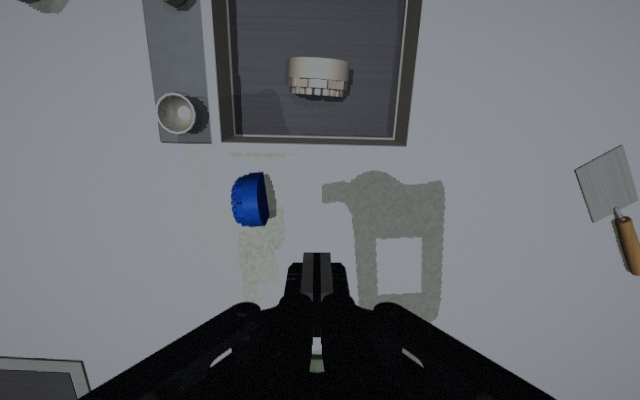

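The wrist view shows the box front rim corners at (219,143) and (408,146), the floor, and the cast at columns 288–349 with its teeth facing down the picture (toward the robot) at about row 97. The blue decoy is at (250,200).

```bash
python3 - <<'E'
from h import *
c=env.camera("wrist")
r=onz(c,[(219,144),(408,146)],.082);print(r.round(3).tolist())
v=r[0]-r[1];yaw=np.arctan2(-v[0],v[1]);m=r.mean(0);b=m+.095*np.array([np.cos(yaw),np.sin(yaw),0]);print("yaw",yaw,"len",np.linalg.norm(v),"centre",b)
print("cast slab L,R z.06",onz(c,[(288,65),(349,67)],.06).round(3).tolist())
print("cast top: base edge, front; z.092",onz(c,[(319,57),(318,78)],.09).round(3).tolist(),"teeth tip z.08", onz(c,[(318,97)],.08).round(3).tolist())
print("blue", onz(c,[(250,200)],.05).round(3).tolist())
for p in [(.44,.043,.27),(.44,.043,.1),(.56,.043,.1)]: print(rel(p,down(.03)))
E
```

```text
[[0.454, 0.146, 0.082], [0.459, -0.049, 0.082]]
yaw 0.025896870992600966 len 0.1946230963291448 centre [0.55169812 0.05090666 0.082     ]
cast slab L,R z.06 [[0.533, 0.077, 0.06], [0.534, 0.015, 0.06]]
cast top: base edge, front; z.092 [[0.539, 0.046, 0.09], [0.521, 0.046, 0.09]] teeth tip z.08 [[0.504, 0.046, 0.08]]
blue [[0.384, 0.122, 0.05]]
([0.02, 0.002, 0.0], [0.0, 0.1, 0.3])
([0.021, 0.002, 0.17], [0.0, 0.1, 0.3])
([0.141, 0.006, 0.17], [0.0, 0.1, 0.3])
```

```bash
python3 -m crank '[[0,[0.056,0.001,0.05],[0,0,0]],[0,[0.056,0.001,0.10],[0,0,0]],[0,[0.056,0.001,0.15],[0,0,0]],[0,[0.056,0.001,0.184],[0,0,0]],[0,[0.066,0.001,0.184],[0,0,0]],[0,[0.076,0.001,0.184],[0,0,0]],[0,[0.082,0.001,0.184],[0,0,0]],[0,[0.088,0.001,0.184],[0,0,0]],[0,[0.094,0.001,0.184],[0,0,0]],[0,[0.100,0.001,0.184],[0,0,0]]]'
python3 - <<'E'
from h import *
ims=[]
for n,(a,b,e,d) in {"top":(125,235,260,370),"scene":(160,285,255,400)}.items():
    c=env.camera(n)["pixels"][a:b,e:d,::-1]; ims.append(cv2.resize(c,(390,340),interpolation=cv2.INTER_CUBIC))
cv2.imwrite("pics/z2.png",np.hstack(ims))
E
```

```text
time: 3.05
eef_pos: [0.5205, 0.0473, 0.0865]
orientation: [3.141, 0.056, 0.001]
force: [0.0, 0.3, -0.2]
finger_gap: -0.0
grip_force: 0.0
```

View pics/z2.png

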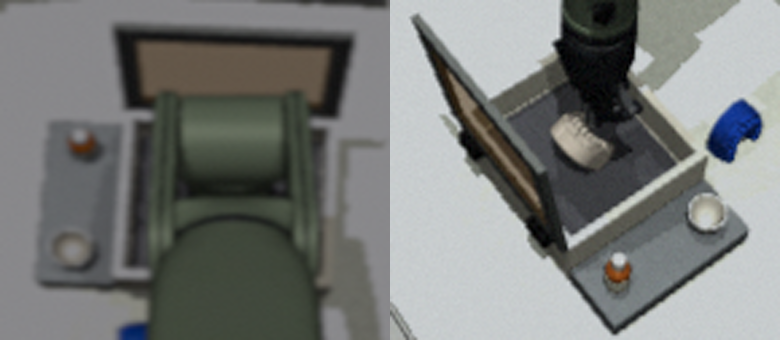

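The cast has tipped toward the hinge in the scene view, at about (580,140). I'll sweep a little further, above its lying height, then rise and look.

```bash
python3 -m crank '[[0,[0.010,0,0],[0,0,0]],[0,[0.020,0,0],[0,0,0]],[0,[0.020,0,0],[0,0,0]],[0,[-0.03,0,-0.05],[0,0,0]],[0,[-0.08,0,-0.10],[0,0,0]],[0,[-0.10,0,-0.15],[0,0,0]],[0,[-0.10,0,-0.20],[0,0,0]],[0,[-0.10,0,-0.24],[0,0,0]],[0,[-0.10,0,-0.24],[0,0,0]]]'
python3 - <<'E'
from h import *
c=env.camera("wrist");w=cv2.resize(c["pixels"][0:200,150:470,::-1],(512,320))
s=env.camera("scene")["pixels"][180:250,290:360,::-1]
cv2.imwrite("pics/z3.png",np.hstack([w,cv2.resize(s,(288,320),interpolation=cv2.INTER_CUBIC)]))
E
```

```text
time: 4.28
eef_pos: [0.4211, 0.0438, 0.3295]
orientation: [-3.141, -0.056, -0.012]
force: [0.1, 0.2, -0.8]
finger_gap: -0.002
grip_force: 0.0
```

View pics/z3.png

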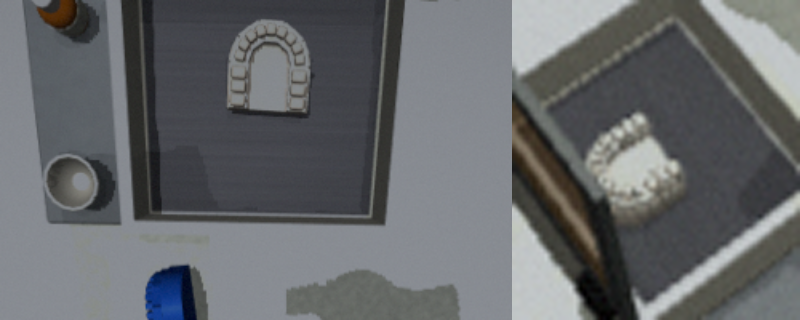

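The cast lies flat on its base with the teeth up, at about (268,65) in the left panel. Next I go over and behind the lid.

```bash
python3 -m crank '[[0,[0.02,-0.003,-0.035],[0,0,0]],[0,[0.08,-0.008,-0.035],[0,0,0]],[0,[0.14,-0.012,-0.035],[0,0,0]],[0,[0.20,-0.016,-0.035],[0,0,0]],[0,[0.26,-0.016,-0.035],[0,0,0]],[0,[0.30,-0.016,-0.035],[0,0,0]],[0,[0.30,-0.016,-0.035],[0,0,0]],[0,[0.30,-0.016,0.02],[0,0,0]],[0,[0.30,-0.016,0.078],[0,0,0]],[0,[0.30,-0.016,0.078],[0,0,0]]]'
python3 - <<'E'
from h import *
h=np.array([.641,.082]);r=.165
print([ [round(float(x),3) for x in (th, *(h+r*np.array([-np.cos(t),np.sin(t)])+.008*np.array([np.sin(t),np.cos(t)])+[.011,.008]))] for th in range(100,-1,-10) for t in [np.radians(th)]])
E
```

```text
time: 5.62
eef_pos: [0.7147, 0.07, 0.2415]
orientation: [3.14, 0.056, -0.025]
force: [0.8, 0.5, 0.3]
finger_gap: -0.001
grip_force: 0.0
[[100.0, 0.689, 0.251], [90.0, 0.66, 0.255], [80.0, 0.631, 0.254], [70.0, 0.603, 0.248], [60.0, 0.576, 0.237], [50.0, 0.552, 0.222], [40.0, 0.531, 0.202], [30.0, 0.513, 0.179], [20.0, 0.5, 0.154], [10.0, 0.491, 0.127], [0.0, 0.487, 0.098]]
```

```bash
python3 -m crank '[[0,[-0.018,0.004,-0.010],[0,0,0]],[0,[-0.034,0.008,-0.010],[0,0,0]],[0,[-0.048,0.008,-0.012],[0,0,0]],[0,[-0.062,0.008,-0.012],[0,0,0]],[0,[-0.076,0.008,-0.012],[0,0,0]],[0,[-0.090,0.008,-0.011],[0,0,0]]]'
python3 - <<'E'
from h import *
c=env.camera("scene")["pixels"][130:290,230:400,::-1]
cv2.imwrite("pics/z4.png",cv2.resize(c,(510,480),interpolation=cv2.INTER_CUBIC))
E
```

```text
time: 6.38
eef_pos: [0.6303, 0.0597, 0.2621]
orientation: [-3.14, -0.056, -0.009]
force: [0.3, 1.4, 1.0]
finger_gap: -0.005
grip_force: 0.9
```

View pics/z4.png

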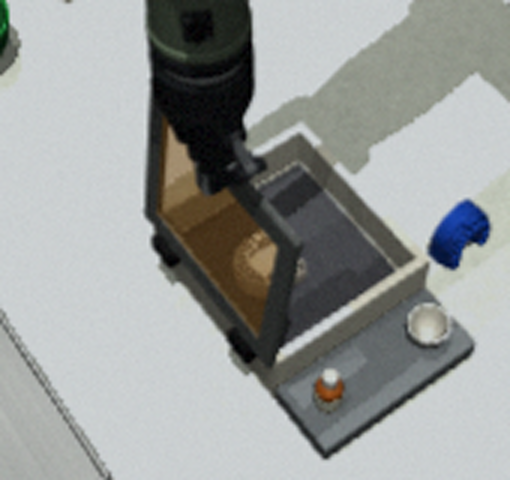

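The fingers are behind the lid at about (240,170), and the lid is a little past upright. I'll follow the arc down.

```bash
python3 -m crank '[[0,[-0.010,0,0.010],[0,0,0]],[0,[-0.024,0,0.016],[0,0,0]],[0,[-0.038,0,0.021],[0,0,0]],[0,[-0.051,0,0.027],[0,0,0]],[0,[-0.063,0,0.035],[0,0,0]],[0,[-0.075,0,0.043],[0,0,0]],[0,[-0.086,0,0.053],[0,0,0]],[0,[-0.096,0,0.063],[0,0,0]],[0,[-0.105,0,0.075],[0,0,0]],[0,[-0.114,0,0.087],[0,0,0]]]'
```

```text
time: 7.68
eef_pos: [0.5163, 0.0554, 0.1733]
orientation: [-3.141, -0.056, -0.005]
force: [0.8, 0.5, -0.1]
finger_gap: 0.005
grip_force: 0.5
```

```bash
python3 - <<'E'
from h import *
c=env.camera("scene")["pixels"][130:290,230:400,::-1]
cv2.imwrite("pics/z5.png",cv2.resize(c,(510,480),interpolation=cv2.INTER_CUBIC))
E
```

```text
(no output)
```

View pics/z5.png

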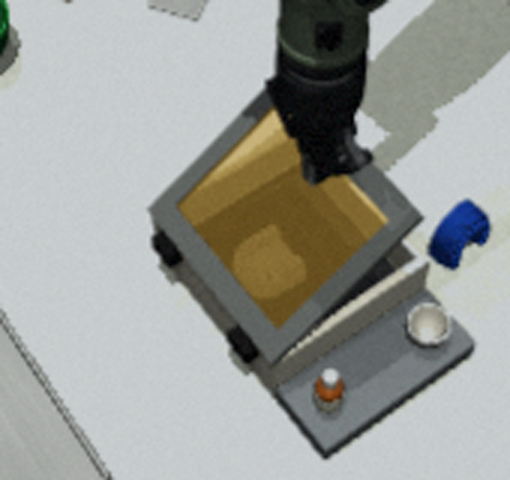

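```bash
python3 -m crank '[[0,[-0.006,0,0.012],[0,0,0]],[0,[-0.012,0,0.024],[0,0,0]],[0,[-0.016,0,0.037],[0,0,0]],[0,[-0.021,0,0.050],[0,0,0]],[0,[-0.024,0,0.063],[0,0,0]],[0,[-0.026,0,0.073],[0,0,0]],[0,[-0.026,0,0.079],[0,0,0]],[0,[-0.026,0,0.082],[0,0,0]],[0,[-0.026,0,0.082],[0,0,0]]]'
```

```text
time: 8.85
eef_pos: [0.4895, 0.0541, 0.0973]
orientation: [3.141, 0.056, 0.003]
force: [-17.1, -2.3, 57.9]
finger_gap: 0.001
grip_force: 29.1
```

```bash
python3 -m crank '[[0,[0,0,-0.02],[0,0,0]],[0,[0,0,-0.07],[0,0,0]],[0,[-0.06,0,-0.13],[0,0,0]],[0,[-0.10,0.05,-0.15],[0,0,0]],[0,[-0.10,0.11,-0.16],[0,0,0]],[0,[-0.10,0.17,-0.16],[0,0,0]],[0,[-0.10,0.23,-0.16],[0,0,0]],[0,[-0.10,0.23,-0.16],[0,0,0]]]'
python3 - <<'E'
from h import *
c=env.camera("scene");a=c["pixels"][150:290,250:400,::-1];t=env.camera("top");b=t["pixels"][125:235,260:370,::-1]
cv2.imwrite("pics/z6.png",np.hstack([cv2.resize(x,(400,380),interpolation=cv2.INTER_CUBIC) for x in (a,b)]))
E
```

```text
time: 9.85
eef_pos: [0.3976, -0.1825, 0.2499]
orientation: [3.141, 0.047, -0.001]
force: [-0.4, 1.4, -0.2]
finger_gap: -0.003
grip_force: 0.0
```

View pics/z6.png

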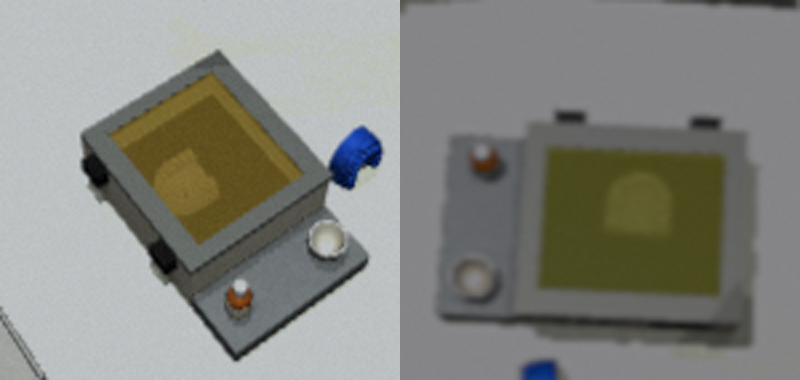

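The lid is flat on the rim, and its top was at 0.089 m when pressed, against 0.090 m expected. The cast lies flat under it, and the vial, dish and blue decoy have not moved.

```bash
python3 -c "from workcell import env; print(env.finish_job())"
```

```text
the job is handed in; nothing more can be done
None
```

The job is handed in, with no verdict returned: the cast lies on its base with the teeth up, the lid is fully shut, and the dish, vial and blue look-alike were seen unmoved; nothing else was touched.

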